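# Seat the weighing pan and zero the pharmacy scale

## Task

Make the dispensing scale ready: push the loose round steel weighing pan across the top of the scale until it drops into its round recess and lies flat there, then press the green zero key and let it come back up. Only slide the pan, never lift it off the scale; do not press the red key, and leave the brass weight and everything else on the counter where they stand.

Things in the scene. Friction and masses are not known exactly. Their poses are not given: they have to be found in the camera images.
- scale: Low white counter scale, fixed to the counter: flat white deck 240 mm (its x) by 320 mm (its y), deck surface 60 mm above the counter, no raised border. Origin: centre of its underside, at counter height; z up; its -x side (display and keys) faces the robot at yaw 0. On the deck: recess centre at (20, 60) mm in this frame, green key at (-90, 90), red key at (-90, 10), and a flat dark display round (-88, -85).
- recess (a point): Centre of the FLOOR of the round black-floored recess in the scale's deck: 80 mm across, 6 mm deep (the floor is 54 mm and the deck 60 mm above the counter), the edge with a 1 mm chamfer. Fixed to the scale, axes as the scale's.
- pan: Loose round flat steel weighing pan with a darker rim, 76 mm diameter, 8 mm thick, about 220 g. Origin: centre of its underside, z up. It starts flat on the scale's deck on the display side (-y of the scale) of the recess, 115 to 145 mm from its centre, with at least 30 mm of deck behind it. Seated, it lies on the recess floor with 2 mm standing proud of the deck and 2 mm of play around it.
- zero_key_top (a point): Centre of the top of the green zero key, a round key 24 mm across standing 10 mm above the deck when up.
- zero_key (a joint): Travel of the green zero key in m: 0 up, 0.005 fully down; a spring resists with about 1.1 N at first and 4 N fully down and returns it. It registers from 4 mm down, and counts only after the pan is seated.
- power_key_top (a point): Centre of the top of the red power key, the same as the green one and 80 mm to its -y side (scale's frame). Not to be pressed.
- power_key (a joint): Travel of the red power key in m: 0 up, 0.005 fully down, same spring.
- weight: Loose brass test weight with a knob, 24 mm diameter, 35 mm tall, 100 g, standing on the far (+x) edge strip of the scale's deck, its centre about 100 mm to +x of the scale's centre. Origin: centre of its underside. To be left alone.
- stock_bottle: Loose white bottle with blue label, 68 mm diameter, 120 mm tall, on the counter to the left (+y) of the scale. Origin under its centre. Leave alone.
- amber_vial: Loose orange vial with white cap, 38 mm diameter, 75 mm tall, on the counter to the left or right of the scale. Origin under its centre. Leave alone.
- green_jar: Loose white jar with green cap, 60 mm diameter, 90 mm tall, on the counter to the left or right of the scale. Origin under its centre. Leave alone.
- carton: Loose white and green carton 50 x 90 x 50 mm on the counter to the left or right of the scale. Origin under its centre. Leave alone.
Mind the look-alikes: they are no part of the job. What is meant by the pan is not blue or purple, and is the larger of those in its own colour.

How it is judged:
On the way, in this order (a step that is already met when the one before it is completed fails the run):
1. the pan lies flat in the recess (horizontal distance between pan and recess below 0.004 m and z of pan in the frame of recess below 0.002 m and angle between pan's own z axis and vertical below 0.03 rad), for 0.2 s.
2. the green zero key is pressed (4 mm down or more) (value of joint zero_key above 0.004 m), for 0.05 s.
At the end, for the whole second after the job is handed in: The pan is at rest in the recess: centre within 4 mm of the recess centre, underside within 2 mm of its floor, tilted less than 0.03 rad; both keys are up (within 1 mm) (all of step 1 and linear speed of pan below 0.01 m/s and value of joint each of zero_key, power_key below 0.001 m); the robot touches nothing.
It fails at once if the pan is lifted (its centre 12 mm above the deck) or tipped up by more than 0.5 rad (height (world z) of pan above 0.072 m or angle between pan's own z axis and vertical above 0.5 rad).
It fails at once if the red key is pressed by 2 mm or more (value of joint power_key above 0.002 m).
It fails at once if the brass weight is moved more than 20 mm (distance of weight from where it was at the start of the episode above 0.02 m).
It fails at once if a bottle, vial, jar, or carton is moved more than 30 mm (distance of any of stock_bottle, amber_vial, green_jar, carton from where it was at the start of the episode above 0.03 m).
It also fails if it takes over 48 s, if anything falls off the work surface, if the arm or the gripper's body presses on something with over 40 N, if the wrist force passes 120 N, or if a joint passes its speed limit or range.

## Robot

A 6-joint arm with a two-finger parallel gripper is mounted at the origin on the work surface. World frame = base frame: x ahead of the robot, y to its left, z up, the work surface at z = 0. Lengths are in m, angles in rad, forces in N, time in s.
With the tool pointing down it reaches from about 0.375 to 0.9 m from the base axis. Payload 3.1 kg.
Tool frame: the origin (TCP) lies on the centre line of the jaws, within the pads' length; the fingertips stand robot.tip_reach ahead of it and the grasp point (between the pads) lies 8 mm behind it (robot.tip_reach is the distance from the TCP to the fingertips, in m); z points along the fingers, y is the line along which they close (so a half turn about z gives the same grasp; the last joint's range is limited). The gripper opens to 87 mm and grips with 3 to 60 N. Pads are 19 mm wide; open, the fingers measure 117 mm over their backs; the gripper's body (75 mm by 190 mm) begins 51 mm behind the grasp point.
Start: joints at [1.161, 0.527, 1.433, -0, 1.181, -0.178], TCP at [0.144, 0.608, 0.234] pointing down, gripper open.
Joint ranges: [-3.08, 3.08], [-0.75, 2.2], [0.22, 2.44], [-1.43, 4.57], [0, 2.65], [-2.85, 2.85]. Speed limits (rad/s): [2.79, 2.79, 3.14, 3.14, 3.14, 3.14].

## Interface

Orientations are given as a unit quaternion [x, y, z, w].
In Python, from rig import robot gives the robot as it stands.
- The arm moves only by the tool jog_arm, never from a script. Its argument "motion" is one flat list of numbers, 7 for each row, row after row: the shift along the tool's x, y, z scaled (see below), then the turn, a rotation vector about the tool's x, y, z scaled (see below), then the gripper's target within -1 to 1 (shut at 1, half-way at 0, fully open at -1). In form: [x, y, z, rx, ry, rz, hand, x, y, z, rx, ry, rz, hand, ...]. A call has 1 to 12 rows; each row shifts and turns the commanded pose from where the row before left it, along the tool's axes as they then stand; what a row does not reach is not made up. The controller multiplies each number of a shift by 4 cm and each number of a turn by 4 degrees. A row lasts 1/8 s, in which the tool goes at most 62.5 mm and 10.7 degrees, less where a joint would pass 70% of its speed; a pose out of reach is approached as far as the arm can. A call with a number of a shift or a turn outside -1 to 1 is refused whole. A call with a gripper value outside its range is refused whole. The fingers move at their own pace and stop on an object; "grip_force" is the grip in N (left out, the last holds). Time passes only in rows, so rows that do not move let the fingers close. It gives the time, the measured TCP pose, the force, the opening and the grip force at its end, in the units of the state.
- robot.get_obs(): the state, without advancing time (a new reading comes with each control period).
- robot.camera(name): name is "side" or "top" or "wrist"; returns the picture (384x512x3 uint8, blue, green, red); there is no depth.
- robot.calibration(name): a dict with "fx", "fy", "cx", "cy" (pixels), "R" (3x3) and "t" (3): a world point X has camera coordinates R X + t; the wrist camera has in their place "T_tool_cam" (4x4, takes a point from camera to tool coordinates, whose origin is the TCP and whose axes are the flange's). Camera axes: x right, y down, z forward; pixel columns grow to the right and rows downward; lengths in m; the calibration is good to about 2 mm. A picture is of the moment at which its call begins: read the wrist's pose just before it. calibration takes no time and is no camera call.
- robot.hand_in(): hands the job in; it is judged then, once.
The state is a dict: "time": time; "q": joint angles; "joint_velocities": joint speeds; "joint_torque": joint torques, N m; "position": TCP position; "tool_rot": TCP orientation; "ft_force": force on the tool from outside, world axes, zero at the start; "moment": the same for the moment, N m; "grip_width": finger opening in m; "grip_force": force on a finger pad.
Only numpy, scipy, OpenCV 4.12 (cv2) and the standard library are available. Lean on these libraries where they do the work, as an engineer would, in place of code of your own. Each camera call takes 0.05 s, during which the arm holds its last target. There are 200 camera calls.

## Working session

There is one attempt and no reset: what is moved stays moved. The work goes in short steps, Python scripts to look and compute and a tool call to move; the robot and the scene stay as the last step left them, time stands still between calls to the robot, and variables do not carry over. Pictures are saved under pics/ and viewed, at most 10 in all, crops included, and the job is handed in when it is done.

Besides the shell and the picture viewer there is one more tool, called after "Request:" as name(argument=value, ...) on one line, values as JSON. jog_arm: Moves the arm, as the interface text tells. Shifts and turns lie within -1 to 1; 1 stands for 4 cm of shift or 4 degrees of turn. Its arguments: {"type":"object","properties":{"motion":{"type":"array","items":{"type":"number"}},"grip_force":{"type":"number"}},"required":["motion"]}

```bash
mkdir -p pics; ls
python3 - <<'E'
from rig import robot
import cv2,numpy as np
o=robot.get_obs();print(o['time'],o['position'],o['tool_rot'],o['grip_width'],robot.tip_reach)
t=robot.camera("top");s=robot.camera("side")
cv2.imwrite("pics/top.png",t);cv2.imwrite("pics/side.png",s)
for n in("top","side"):print(robot.calibration(n))
print(robot.calibration("wrist"))
E
```

```text
pics
0.0 [0.14324957 0.60762846 0.23259572] [ 1.15626601e-01  9.93292171e-01 -1.02826230e-03 -3.09484332e-04] 0.08697870876161035 0.011
{'fx': 485.2376299388138, 'fy': 485.2376299388138, 'cx': 259.1539911133408, 'cy': 187.09589014923628, 'R': array([[-1.55945931e-03, -9.99909124e-01,  1.33907215e-02],
       [-9.89520806e-01, -3.90402038e-04, -1.44389830e-01],
       [ 1.44381936e-01, -1.34755676e-02, -9.89430273e-01]]), 't': array([-0.01426018,  0.5117293 ,  1.27699336])}
{'fx': 449.87892019945593, 'fy': 449.87892019945593, 'cx': 251.0923212601456, 'cy': 189.7141936813933, 'R': array([[ 0.76173753, -0.64774771, -0.01337297],
       [-0.35760378, -0.40314333, -0.84237462],
       [ 0.54025501,  0.64645058, -0.53872643]]), 't': array([-0.41039833,  0.25677754,  1.05703569])}
{'fx': 342.63277432086915, 'fy': 342.63277432086915, 'cx': 258.02007295024094, 'cy': 192.81312222494012, 'T_tool_cam': array([[-1.12642368e-03, -9.58788993e-01, -2.84116873e-01,
         7.76609313e-02],
       [ 9.99999120e-01, -8.80707077e-04, -9.92586021e-04,
         1.51682921e-03],
       [ 7.01456811e-04, -2.84117741e-01,  9.58789141e-01,
        -1.50707700e-01],
       [ 0.00000000e+00,  0.00000000e+00,  0.00000000e+00,
         1.00000000e+00]])}
```

View pics/top.png

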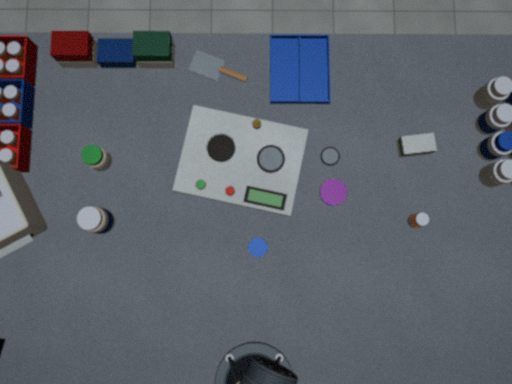

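View pics/side.png

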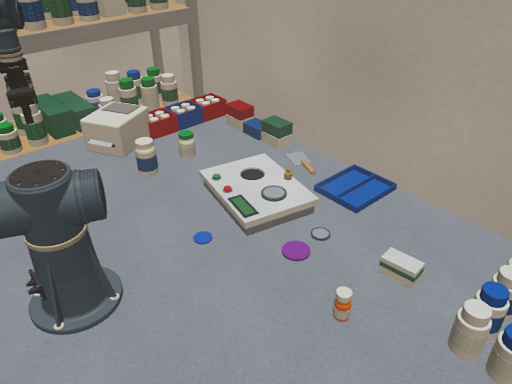

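The top view shows the white scale (corners about 193,106 / 308,128 / 292,214 / 173,192). On it are the recess (221,148), the steel pan (271,158), the green key (200,184), the red key (230,190) and the weight (257,124). The small grey ring at (330,156) and the purple and blue discs are look-alikes. The side view agrees.

```bash
cat > h.py <<'E'
from rig import robot
import cv2,numpy as np
from scipy.spatial.transform import Rotation as Ro
def cam(name,o=None):
    c=robot.calibration(name)
    if name=="wrist":
        T=np.eye(4);T[:3,:3]=Ro.from_quat(o['tool_rot']).as_matrix();T[:3,3]=o['position']
        T=T@c['T_tool_cam'];c['R']=T[:3,:3].T;c['t']=-T[:3,:3].T@T[:3,3]
    return c
def ray(c,uv,z):
    d=c['R'].T@np.array([(uv[0]-c['cx'])/c['fx'],(uv[1]-c['cy'])/c['fy'],1]);p=-c['R'].T@c['t']
    return p+d*(z-p[2])/d[2]
def blobs(m,amin):
    cs,_=cv2.findContours(m.astype(np.uint8),cv2.RETR_EXTERNAL,cv2.CHAIN_APPROX_NONE)
    return [k for k in cs if cv2.contourArea(k)>amin]
E
python3 - <<'E'
from h import *
t=cv2.imread("pics/top.png");c=cam("top")
h=cv2.cvtColor(t,cv2.COLOR_BGR2HSV);roi=np.zeros(t.shape[:2],bool);roi[95:220,165:312]=1
H,S,V=cv2.split(h)
w=cv2.morphologyEx(((V>150)&(S<50)&roi).astype(np.uint8),cv2.MORPH_CLOSE,np.ones((5,5)))
k=max(blobs(w,500),key=cv2.contourArea);hull=cv2.convexHull(k)
q=cv2.approxPolyDP(hull,12,True)[:,0];W=np.array([ray(c,p,.06)[:2] for p in hull[:,0]]).astype(np.float32)
print("corners",q.tolist(),"rect",cv2.minAreaRect(W))
def show(n,m,z,a=15):
    for k in blobs(m&roi,a):
        (u,v),_,_=e=cv2.minAreaRect(k);P=np.array([ray(c,p,z)[:2] for p in k[:,0]]).astype(np.float32)
        print(n,np.round((u,v),1),cv2.minEnclosingCircle(P),ray(c,(u,v),z)[:2].round(4))
show("recess",(V<60),.06,100)
show("green",(H>40)&(H<80)&(S>110),.07)
show("red",((H<8)|(H>172))&(S>110),.07)
show("weight",(H>8)&(H<30)&(S>90),.085)
b=np.zeros_like(roi);b[135:182,248:294]=1
show("pan",(V<145)&b,.068,100)
E
```

```text
corners [[193, 106], [307, 130], [289, 214], [173, 189]] rect ((0.584811806678772, 0.03444933891296387), (0.3193688988685608, 0.23733305931091309), 77.73532104492188)
recess [220.5 147.5] ((0.6159001588821411, 0.08921775966882706), 0.03550399839878082) [0.616  0.0896]
green [200. 184.] ((0.5150630474090576, 0.14182662963867188), 0.00961727648973465) [0.5151 0.142 ]
red [229.5 190.5] ((0.49785250425338745, 0.06405801326036453), 0.010240387171506882) [0.4978 0.0641]
weight [256.  123.5] ((0.6756897568702698, -0.007113625295460224), 0.010476329363882542) [ 0.6757 -0.0058]
pan [270.  158.5] ((0.5843648910522461, -0.044288456439971924), 0.03993365168571472) [ 0.5843 -0.0432]
```

Request:
jog_arm(motion=[-1,-0.92,0,0,0,-0.25,-1,-1,-0.92,0,0,0,0,-1,-1,-0.92,0,0,0,0,-1,-1,-0.92,0,0,0,0,-1,-1,-0.92,0,0,0,0,-1,-1,-0.92,0,0,0,0,-1,-1,-0.92,0,0,0,0,-1,-1,-0.92,0,0,0,0,-1,-1,-0.92,0,0,0,0,-1,-1,-0.92,0,0,0,0,-1,-1,-0.92,0,0,0,0,-1,-1,-0.92,0,0,0,0,-1])

```text
time: 1.6
position: [0.5185, 0.0725, 0.2333]
tool_rot: [0.107, 0.994, 0.0, -0.0]
ft_force: [0.2, 0.1, -0.4]
grip_width: 0.0874
grip_force: 0.0
```

Request:
jog_arm(motion=[-0.74,-0.8,0.4,0,0,0,-1,-0.74,-0.8,0.4,0,0,0,-1,-0.74,-0.8,0,0,0,0,-1,0,0,0,0,0,0,-1,0,0,0,0,0,0,-1])

```text
time: 2.22
position: [0.5833, -0.0381, 0.201]
tool_rot: [0.107, 0.994, 0.0, -0.001]
ft_force: [-0.3, -0.4, 0.1]
grip_width: 0.0871
grip_force: 0.0
```

Run:
```python
from h import *
o=robot.get_obs();print(o['position'],o['tool_rot'],o['joint_velocities'].round(3) if hasattr(o['joint_velocities'],'round') else '')
t=robot.camera("wrist");cv2.imwrite("pics/w1.png",t)
import json;json.dump({k:list(map(float,o[k])) for k in('position','tool_rot')},open("w1.json","w"))
```

```text
[ 0.58330499 -0.03812255  0.20102206] [ 1.07197131e-01  9.94237199e-01  3.71075539e-04 -1.01431174e-03] [ 0.02  -0.013  0.012 -0.002 -0.    -0.001]
```

View pics/w1.png

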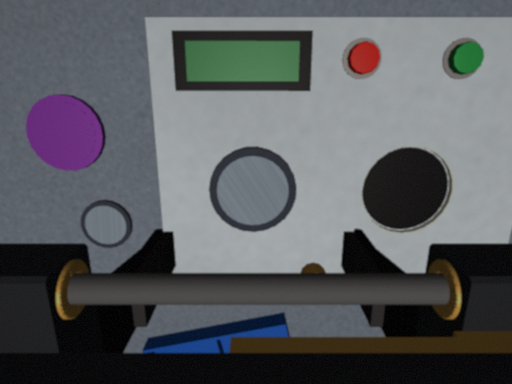

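The wrist view shows the pan at (253,189), the recess at (406,189), the red key at (364,57) and the green key at (466,57). The weight is at about (313,270), behind the finger bar.

```bash
cat >> h.py <<'E'
def circ(c,m,z,box=None):
    if box: b=np.zeros(m.shape,bool);b[box[1]:box[3],box[0]:box[2]]=1;m=m&b
    k=cv2.convexHull(max(blobs(m,30),key=cv2.contourArea))[:,0]
    P=np.array([ray(c,p,z)[:2] for p in k])
    A=np.c_[2*P,np.ones(len(P))];s=np.linalg.lstsq(A,(P**2).sum(1),rcond=None)[0]
    r=np.sqrt(s[2]+s[0]**2+s[1]**2);return s[:2].round(4),round(r,4),np.abs(np.hypot(*(P-s[:2]).T)-r).max().round(4)
E
python3 - <<'E'
from h import *;import json
o=json.load(open("w1.json"));c=cam("wrist",o);t=cv2.imread("pics/w1.png")
H,S,V=cv2.split(cv2.cvtColor(t,cv2.COLOR_BGR2HSV))
p=circ(c,V<115,.068,(200,135,305,235));print("pan",p)
r=circ(c,V<90,.06,(350,135,460,235));print("rec",r)
g=circ(c,(H>40)&(H<80)&(S>110),.07,(440,30,500,85));q=circ(c,((H<8)|(H>172))&(S>110),.07,(335,30,390,85));print("g",g,"r",q)
d=g[0]-q[0];print("keys",np.hypot(*d),np.degrees(np.arctan2(d[1],d[0])))
a=np.arctan2(d[1],d[0])-np.pi/2;R=np.array([[np.cos(a),-np.sin(a)],[np.sin(a),np.cos(a)]])
print("recess from green",g[0]+R@[.11,-.03],"from red",q[0]+R@[.11,.05])
Rt=Ro.from_quat(o['tool_rot']).as_matrix();print("pan in tool",Rt[:2,:2].T@(p[0]-o['position'][:2]),"rec-pan tool",Rt[:2,:2].T@(r[0]-p[0]))
print(Rt.round(4))
E
```

```text
pan (array([ 0.5863, -0.0424]), np.float64(0.0377), np.float64(0.0007))
rec (array([0.6165, 0.0887]), np.float64(0.0371), np.float64(0.0004))
g (array([0.5175, 0.141 ]), np.float64(0.012), np.float64(0.0011)) r (array([0.5006, 0.0645]), np.float64(0.0118), np.float64(0.0005))
keys 0.07834449565859745 77.542583921577
recess from green [0.61843881 0.08797777] from red [0.61879592 0.0895943 ]
pan in tool [-0.00383794 -0.00354073] rec-pan tool [-0.00156085  0.13452438]
[[-9.770e-01  2.132e-01 -1.900e-03]
 [ 2.132e-01  9.770e-01  1.000e-03]
 [ 2.100e-03  5.000e-04 -1.000e+00]]
```

Request:
jog_arm(motion=[-0.1,-0.09,0.8,0,0,0,-1,0,0,0.8,0,0,0,-1,0,0,0.8,0,0,0,-1,0,0,0.4,0,0,0,-1,0,0,0.2,0,0,0,-1,0,0,0.1,0,0,0,-1,0,0,0.07,0,0,0,-1,0,0,0,0,0,0,-1], grip_force=4)

```text
time: 3.28
position: [0.5877, -0.043, 0.0753]
tool_rot: [0.107, 0.994, -0.0, 0.0]
ft_force: [-0.3, -0.7, -0.6]
grip_width: 0.0868
grip_force: 0.0
```

Request:
jog_arm(motion=[0,0,0.05,0,0,0,-1,0,0,0,0,0,0,-1,0,0,0,0,0,0,0,0,0,0,0,0,0,0,0,0,0,0,0,0,0,0,0,0,0,0,0,0], grip_force=4)

```text
time: 4.03
position: [0.5874, -0.0431, 0.0728]
tool_rot: [0.107, 0.994, -0.0, 0.0]
ft_force: [-0.3, -1.1, -0.0]
grip_width: 0.0748
grip_force: 4.0
```

Request:
jog_arm(motion=[0,0.25,0,0,0,0,0,0,0.4,0,0,0,0,0,0,0.4,0,0,0,0,0,0,0.4,0,0,0,0,0,0,0.4,0,0,0,0,0,0,0.4,0,0,0,0,0,0,0.25,0,0,0,0,0,0,0,0,0,0,0,0,0,0,0,0,0,0,0])

```text
time: 5.15
position: [0.6087, 0.0553, 0.0728]
tool_rot: [0.107, 0.994, 0.0, 0.0]
ft_force: [0.3, 1.2, -0.1]
grip_width: 0.0745
grip_force: 4.0
```

Run:
```python
from h import *
o=robot.get_obs();print(o['position'],o['tool_rot'],o['grip_width'],o['ft_force'])
t=robot.camera("wrist");cv2.imwrite("pics/w2.png",t)
import json;json.dump({k:list(map(float,o[k])) for k in('position','tool_rot')},open("w2.json","w"))
```

```text
[0.60871331 0.05532698 0.07278026] [1.07169310e-01 9.94240656e-01 4.87725946e-04 1.36706850e-04] 0.07454285408392916 [ 0.29963844  1.24680757 -0.09731777]
```

View pics/w2.png

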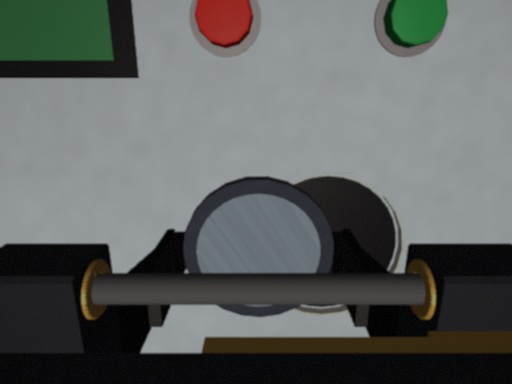

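The pan is held at (259,246), spanning columns 185–333. The recess's dark arc shows to its right, with top at about row 175 and right rim at about column 401. The keys are at (223,15) and (415,18).

Run:
```python
from h import *;import json
from scipy.optimize import least_squares as ls
o=json.load(open("w2.json"));c=cam("wrist",o);t=cv2.imread("pics/w2.png")
V=cv2.GaussianBlur(t,(3,3),0).max(2).astype(int)
Rt=Ro.from_quat(o['tool_rot']).as_matrix()[:2,:2]
def arc(cols,z,r,th,r0,r1,dr=0):
    P=[]
    for u in cols:
        w=np.where(V[r0:r1,u]<th)[0]
        if len(w): P.append(ray(c,(u,r0+w[0]),z)[:2])
    P=np.array(P);f=lambda s:np.hypot(*(P-s[:2]).T)-(r if r else s[2])
    s=ls(f,[*(P.mean(0)),.038],loss='soft_l1',f_scale=.001);return s.x.round(4),np.abs(f(s.x)).max().round(4)
p=arc(range(196,285),.068,.038,95,150,230);print("pan",p,arc(range(196,285),.068,0,95,150,230))
for th in(70,100):print("rec",arc(range(315,392),.0595,.0402,th,150,235),arc(range(315,392),.0595,0,th,150,235))
for u in(340,370):print(V[168:196,u])
print(V[235,385:410])
print("rim right at row 235:",ray(c,(401,235),.06)[:2])
r=arc(range(315,392),.0595,.0402,100,150,235)
print("pan tool",Rt.T@(p[0][:2]-o['position'][:2]),"rec-pan tool",Rt.T@(r[0][:2]-p[0][:2]))
H,S,_=cv2.split(cv2.cvtColor(t,cv2.COLOR_BGR2HSV));g=circ(c,(H>40)&(H<80)&(S>110),.07,(370,0,460,60));print(g)
print("rec from g",g[0]+[.1*0+.11*.9768-.03*.2141,-.11*.2141-.03*.9768])
```

```text
pan (array([0.6078, 0.0575, 0.038 ]), np.float64(0.0005)) (array([0.605 , 0.0573, 0.0354]), np.float64(0.0004))
rec (array([0.6189, 0.0881, 0.038 ]), np.float64(0.0007)) (array([0.6159, 0.0904, 0.0366]), np.float64(0.0003))
rec (array([0.6186, 0.0884, 0.038 ]), np.float64(0.0006)) (array([0.6158, 0.0905, 0.0369]), np.float64(0.0003))
[156 156 156 154 151 151 153 150 132  94  54  35  31  31  32  31  31  32
  32  32  32  32  32  32  32  31  31  31]
[155 155 156 156 156 156 157 157 157 157 157 157 157 156 155 154 153 153
 152 144 127  98  67  42  30  25  25  26]
[ 23  23  23  23  23  23  22  21  26  52  93 123 121  96  76  84 115 143
 153 153 154 155 155 154 154]
rim right at row 235: [0.61851018 0.13014071]
pan tool [0.00135542 0.00192848] rec-pan tool [-0.00396699  0.03249172]
(array([0.5178, 0.1418]), np.float64(0.0122), np.float64(0.0009))
rec from g [0.618825 0.088945]
```

Request:
jog_arm(motion=[-0.05,0.25,0,0,0,0,0,-0.05,0.3,0,0,0,0,0,0,0.18,0,0,0,0,0,0,0.08,0,0,0,0,0,0,0,0,0,0,0,0,0,0,0,0,0,0,0,0,0,0,0,0,0,-1,0,0,0,0,0,0,-1,0,0,0,0,0,0,-1], grip_force=3)

```text
time: 6.32
position: [0.6194, 0.0852, 0.0729]
tool_rot: [0.107, 0.994, -0.0, 0.0]
ft_force: [-0.4, 0.5, 0.5]
grip_width: 0.086
grip_force: 0.0
```

Run:
```python
from h import *
o=robot.get_obs();print(o['position'],o['tool_rot'],o['grip_width'],o['ft_force'])
t=robot.camera("wrist");cv2.imwrite("pics/w3.png",t)
import json;json.dump({k:list(map(float,o[k])) for k in('position','tool_rot')},open("w3.json","w"))
```

```text
[0.61941107 0.08521811 0.07287292] [ 1.07089618e-01  9.94249362e-01 -1.39435609e-04  2.30529626e-05] 0.08601443201875941 [-0.38258127  0.53363662  0.54983873]
```

View pics/w3.png

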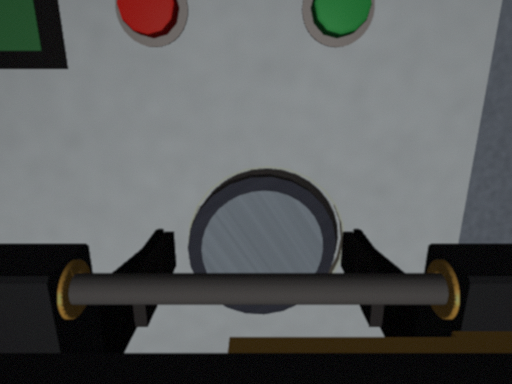

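The pan now looks inside the recess rim (light disc about columns 201–324, thin bright rim at 188 and 341). I'll check the drop by comparing the disc's size with the previous picture.

Run:
```python
from h import *;import json
for n,z in(("w2",.068),("w3",.062)):
    o=json.load(open(n+".json"));c=cam("wrist",o);V=cv2.imread(f"pics/{n}.png").max(2).astype(int)
    for row in(225,235):
        l=V[row,180:345];b=np.where(l>85)[0]+180;b=b[(b>192)&(b<330)];print(n,row,b.min(),b.max(),b.max()-b.min())
    print("at z's:",[circ(c,V>85,zz,(194,180,330,270)) for zz in(.068,.062)])
    print(V[235,182:210],V[235,318:346])
    print(V[160:196,264])
```

```text
w2 225 203 313 110
w2 235 199 317 118
at z's: [(array([0.6086, 0.0567]), np.float64(0.0309), np.float64(0.0001)), (array([0.6115, 0.0561]), np.float64(0.0321), np.float64(0.0001))]
[ 12  17  34  50  56  56  56  56  54  54  54  56  54  52  55  59  83 112
 124 126 127 126 125 123 122 122 120 119] [85 58 52 52 53 54 53 52 56 56 54 55 55 47 29 13  6 11  4 11  7  9  6  9
  6  0  3  4]
[155 155 155 154 154 155 156 155 153 154 155 155 154 155 156 149 102  44
  23  30  47  57  55  56  55  57  55  56  56  53  54  54  52  67 106 122]
w3 225 208 318 110
w3 235 204 321 117
at z's: [(array([0.6177, 0.089 ]), np.float64(0.0301), np.float64(0.0007)), (array([0.6205, 0.0884]), np.float64(0.0312), np.float64(0.0007))]
[140 139 141 140 142 138 129  95  58  48  45  47  48  45  47  47  48  49
  47  49  56  82 105 114 114 114 114 114] [112 111 109  94  67  51  48  46  50  47  47  48  49  44  46  44  39  28
  39  84 123 132 106  72  56  32   4   6]
[143 142 143 141 141 139 139 133 100  57  38  37  36  34  26  18  21  39
  47  51  50  50  49  49  51  50  50  48  49  52  75 100 110 111 111 111]
```

Request:
jog_arm(motion=[0,0,-0.4,0,0,0,-1,0.5,0,-0.8,0,0,0,-1,0.8,0,-0.8,0,0,0,-1,0,0,-0.3,0,0,0,-1,0,0,0,0,0,0,-1,0,0,0,0,0,0,-1])

```text
time: 7.12
position: [0.5693, 0.0964, 0.1643]
tool_rot: [0.107, 0.994, -0.0, 0.0]
ft_force: [-0.3, -0.5, 0.5]
grip_width: 0.087
grip_force: 0.0
```

Run:
```python
from h import *
o=robot.get_obs();print(o['position'],o['tool_rot'])
t=robot.camera("wrist");cv2.imwrite("pics/w4.png",t);s=robot.camera("side")
import json;json.dump({k:list(map(float,o[k])) for k in('position','tool_rot')},open("w4.json","w"))
c=cam("wrist",o);uv=c['R']@np.array([.6187,.0887,.06])+c['t'];u,v=int(uv[0]/uv[2]*c['fx']+c['cx']),int(uv[1]/uv[2]*c['fy']+c['cy']);print(u,v)
a=cv2.resize(t[v-70:v+70,u-70:u+70],None,fx=4,fy=4,interpolation=cv2.INTER_CUBIC)
b=cv2.resize(s[150:210,225:285],(560,560)[::-1],interpolation=cv2.INTER_CUBIC)[:, :240*1]
cv2.imwrite("pics/w4c.png",a)
```

```text
[0.56928297 0.09638519 0.16433795] [ 1.07110657e-01  9.94247098e-01 -3.89868877e-05  1.20205314e-04]
260 253
```

View pics/w4c.png

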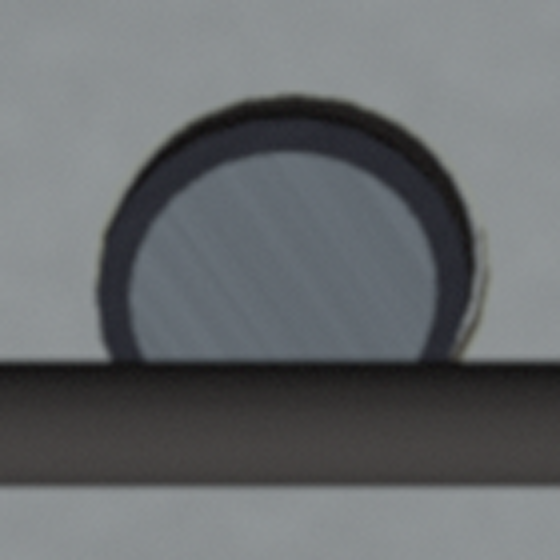

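The finger bar hides the lower half, and the black crescent at the top is wider than the one on the left, so I'm not sure the pan is seated. I'll look again from directly above.

Request:
jog_arm(motion=[-0.6,0,-0.5,0,0,0,-1,-0.65,0,-0.5,0,0,0,-1,0,0,0,0,0,0,-1,0,0,0,0,0,0,-1,0,0,0,0,0,0,-1])

```text
time: 7.85
position: [0.6154, 0.0863, 0.2032]
tool_rot: [0.107, 0.994, -0.0, -0.002]
ft_force: [0.3, 0.8, -0.6]
grip_width: 0.0872
grip_force: 0.0
```

Run:
```python
from h import *
o=robot.get_obs();print(o['position'],o['tool_rot'])
t=robot.camera("wrist");cv2.imwrite("pics/w5.png",t)
import json;json.dump({k:list(map(float,o[k])) for k in('position','tool_rot')},open("w5.json","w"))
c=cam("wrist",o);uv=c['R']@np.array([.6187,.0887,.06])+c['t'];u,v=int(uv[0]/uv[2]*c['fx']+c['cx']),int(uv[1]/uv[2]*c['fy']+c['cy']);print(u,v)
cv2.imwrite("pics/w5c.png",cv2.resize(t[v-65:v+65,u-65:u+65],None,fx=4,fy=4,interpolation=cv2.INTER_CUBIC))
V=t.max(2).astype(int)
for z in(.062,.068):print("disc",z,circ(c,V>75,z,(u-38,v-40,u+38,v+40)))
w=json.load(open("w1.json"));V1=cv2.imread("pics/w1.png").max(2).astype(int)
print("w1 disc .068",circ(cam("wrist",w),V1>90,.068,(215,150,292,228)))
```

```text
[0.61543096 0.08633625 0.20319637] [ 1.06815702e-01  9.94276682e-01 -1.14696958e-04 -2.06712745e-03]
260 186
disc 0.062 (array([0.6203, 0.0883]), np.float64(0.0315), np.float64(0.0005))
disc 0.068 (array([0.6187, 0.0887]), np.float64(0.0309), np.float64(0.0005))
w1 disc .068 (array([ 0.5871, -0.0427]), np.float64(0.031), np.float64(0.0002))
```

View pics/w5c.png

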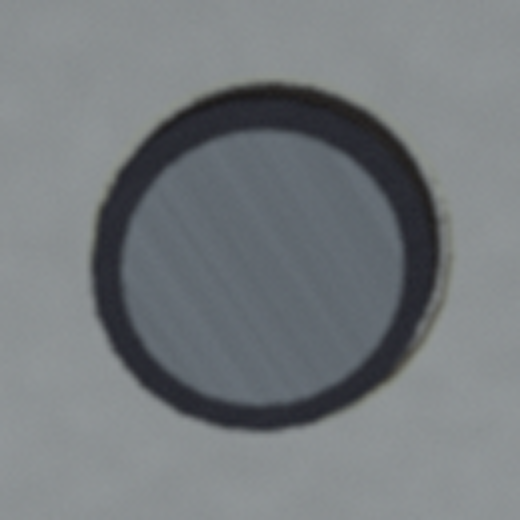

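This view is still inconclusive: there are dark gaps at the top and right and none at the lower left, so the pan may be seated or propped on that edge. I'll test it mechanically by caging it with the fingertips just above seated height and closing lightly. A propped pan would be pushed towards +y, while a seated one would be cleared.

Request:
jog_arm(motion=[-0.1,0.05,0.8,0,0,0,-1,0,0,0.8,0,0,0,-1,0,0,0.8,0,0,0,-1,0,0,0.5,0,0,0,-1,0,0,0.2,0,0,0,-1,0,0,0.1,0,0,0,-1,0,0,0,0,0,0,-1,0,0,0,0,0,0,-1], grip_force=3)

```text
time: 8.9
position: [0.6224, 0.0871, 0.0777]
tool_rot: [0.107, 0.994, 0.0, 0.001]
ft_force: [-0.5, -1.0, 0.5]
grip_width: 0.0867
grip_force: 0.0
```

Request:
jog_arm(motion=[0,0,0.08,0,0,0,-1,0,0,0,0,0,0,-1,0,0,0,0,0,0,0.2,0,0,0,0,0,0,0.2,0,0,0,0,0,0,0.2,0,0,0,0,0,0,0.2], grip_force=3)

```text
time: 9.65
position: [0.6218, 0.0872, 0.0736]
tool_rot: [0.107, 0.994, 0.0, 0.0]
ft_force: [-0.3, 0.0, 0.3]
grip_width: 0.0549
grip_force: 0.0
```

The fingers closed to 55 mm over the pan with the tips at 62.6 mm and no contact, so the pan's top is at or below that height across its width: it is seated. Now I'll rise and go to the green key with the fingers shut.

Request:
jog_arm(motion=[0,0,-0.6,0,0,0,1,0,0,-0.6,0,0,0,1,0.9,0.25,0,0,0,0,1,0.95,0.25,0,0,0,0,1,0.95,0.25,0,0,0,0,1,0,0,0,0,0,0,1,0,0,0,0,0,0,1,0,0,0,0,0,0,1,0,0,0,0,0,0,1])

```text
time: 10.78
position: [0.5198, 0.1398, 0.1215]
tool_rot: [0.107, 0.994, 0.0, 0.0]
ft_force: [-0.5, 0.0, -0.4]
grip_width: 0.0002
grip_force: 0.0
```

Run:
```python
from h import *
o=robot.get_obs();print(o['position'],o['grip_width'],o['ft_force'])
t=robot.camera("wrist");cv2.imwrite("pics/w6.png",t)
s=robot.camera("top");c=cam("top");V=s.max(2)
cv2.imwrite("pics/t6.png",cv2.resize(s[95:220,165:312],None,fx=4,fy=4,interpolation=cv2.INTER_CUBIC))
```

```text
[0.51975951 0.13980378 0.12150329] 0.0001699039598821878 [-0.45398593  0.01609488 -0.40210556]
```

View pics/w6.png

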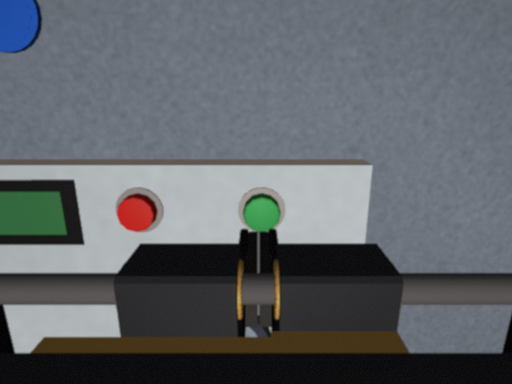

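View pics/t6.png

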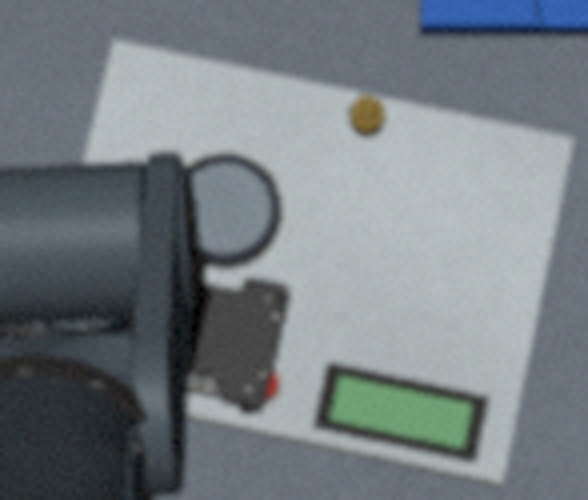

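The wrist view shows the green key (262,213) lined up with the closed fingertips at about column 259, and the red key well clear at (137,212). The top view shows the pan in the recess and the weight where it was. Pressing now.

Request:
jog_arm(motion=[0.05,0,0.5,0,0,0,1,0,0,0.4,0,0,0,1,0,0,0.1,0,0,0,1,0,0,0.08,0,0,0,1,0,0,0,0,0,0,1,0,0,0,0,0,0,1])

```text
time: 11.62
position: [0.5167, 0.1407, 0.0788]
tool_rot: [0.107, 0.994, 0.0, 0.0]
ft_force: [-2.8, -0.8, 2.2]
grip_width: 0.0004
grip_force: 1.2
```

Request:
jog_arm(motion=[0,0,0.06,0,0,0,1,0,0,0,0,0,0,1,0,0,0,0,0,0,1])

```text
time: 12.0
position: [0.517, 0.1408, 0.0764]
tool_rot: [0.107, 0.994, 0.0, 0.0]
ft_force: [-2.2, 0.1, 5.9]
grip_width: 0.0005
grip_force: 2.5
```

Request:
jog_arm(motion=[0,0,0.03,0,0,0,1,0,0,0,0,0,0,1,0,0,0,0,0,0,1])

```text
time: 12.38
position: [0.517, 0.1408, 0.0762]
tool_rot: [0.107, 0.994, 0.0, 0.001]
ft_force: [-4.3, -0.6, 12.2]
grip_width: 0.0002
grip_force: 6.4
```

Force rose to 12 N with no further travel, so the key is fully down. Next I'll rise and move the hand so the camera sees the pan and keys.

Request:
jog_arm(motion=[0,0,-0.3,0,0,0,1,0,0,-0.7,0,0,0,1,0,0,-1,0,0,0,1,0,0,-1,0,0,0,1,-1,-0.2,-0.5,0,0,0,1,-1,-0.2,0,0,0,0,1,-0.8,-0.2,0,0,0,0,1,0,0,0,0,0,0,1,0,0,0,0,0,0,1])

```text
time: 13.5
position: [0.6202, 0.0937, 0.2144]
tool_rot: [0.107, 0.994, 0.0, -0.001]
ft_force: [-1.2, -0.0, -0.1]
grip_width: 0.0005
grip_force: 0.0
```

Run:
```python
from h import *
o=robot.get_obs();print(o['position'],o['ft_force'])
t=robot.camera("wrist");c=cam("wrist",o);V=t.max(2).astype(int)
uv=c['R']@np.array([.6187,.0887,.06])+c['t'];u,v=int(uv[0]/uv[2]*c['fx']+c['cx']),int(uv[1]/uv[2]*c['fy']+c['cy']);print(u,v)
cv2.imwrite("pics/w7.png",cv2.resize(t[max(0,v-200):v+70,max(0,u-130):u+130],None,fx=2.2,fy=2.2,interpolation=cv2.INTER_CUBIC))
H,S,_=cv2.split(cv2.cvtColor(t,cv2.COLOR_BGR2HSV));print(circ(c,(H>40)&(H<80)&(S>110),.07,(u-40,0,u+120,v-60)))
for z in(.062,.068):print("disc",z,circ(c,V>80,z,(u-36,v-38,u+36,v+38)))
```

```text
[0.62021537 0.0937193  0.21436272] [-1.16078206 -0.0328013  -0.05994084]
250 179
(array([0.5178, 0.1435]), np.float64(0.0111), np.float64(0.0003))
disc 0.062 (array([0.6199, 0.0904]), np.float64(0.0313), np.float64(0.0002))
disc 0.068 (array([0.6184, 0.0908]), np.float64(0.0307), np.float64(0.0002))
```

View pics/w7.png

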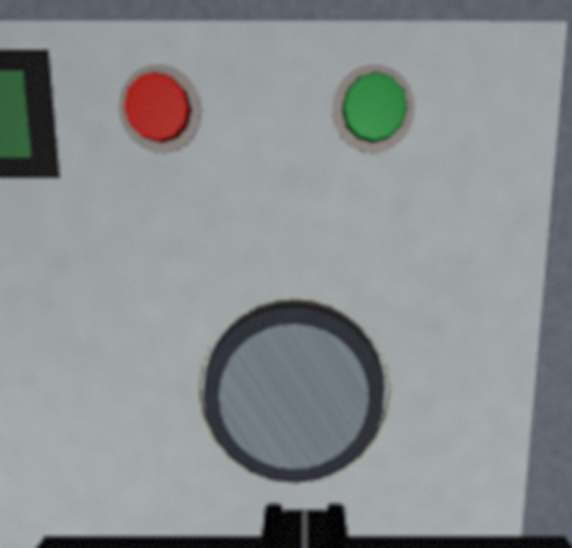

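The pan now looks centred, with rim gaps on both sides, and both keys are up. The far edge (bottom of the picture) shows no gap, so I'll check its height with a light touch there.

Request:
jog_arm(motion=[-0.6,-0.1,0.8,0,0,0,1,-0.1,0,0.8,0,0,0,1,0,0,0.8,0,0,0,1,0,0,0.6,0,0,0,1,0,0,0.3,0,0,0,1,0,0,0.1,0,0,0,1,0,0,0.05,0,0,0,1,0,0,0,0,0,0,1,0,0,0,0,0,0,1])

```text
time: 14.68
position: [0.6481, 0.0835, 0.0776]
tool_rot: [0.107, 0.994, 0.0, 0.001]
ft_force: [0.2, 0.5, 0.5]
grip_width: 0.0004
grip_force: 0.0
```

Request:
jog_arm(motion=[0,0,0.08,0,0,0,1,0,0,0,0,0,0,1,0,0,0,0,0,0,1])

```text
time: 15.05
position: [0.6476, 0.0835, 0.0735]
tool_rot: [0.107, 0.994, -0.0, -0.0]
ft_force: [-0.2, -0.5, -0.0]
grip_width: 0.0002
grip_force: 0.0
```

The tips are at 62.5 mm over the far part of the pan with no contact, so it lies flat and seated. I'll retreat clear of everything and hand in.

Request:
jog_arm(motion=[0,0,-0.6,0,0,0,1,0,0,-1,0,0,0,1,0,0,-1,0,0,0,1,0,0,-1,0,0,0,1,0,0,0,0,0,0,1,0,0,0,0,0,0,1,0,0,0,0,0,0,1])

```text
time: 15.92
position: [0.6464, 0.0836, 0.2157]
tool_rot: [0.107, 0.994, -0.0, -0.002]
ft_force: [-0.6, 1.5, 0.1]
grip_width: 0.0007
grip_force: 0.0
```

```bash
python3 -c "
from rig import robot
print(robot.get_obs()['position'],robot.hand_in())"
```

```text
the job is handed in; nothing more can be done
[0.64641771 0.08355424 0.21570492] None
```

I slid the pan into its recess, where it sits flat, then pressed the green zero key fully down and let it come back up; the red key and the brass weight were not touched, and I handed the job in at about 16 s (no verdict was returned).

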